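Index the copper mug to the red post

TASK

Turn the copper mug on its index plate until its handle points at the red post, then let go of it and leave it there. Do not turn the steel mug on the other plate.

Things in the scene. Friction and masses are not known exactly. Their poses are not given: they have to be found in the camera images.
- copper_mug: Upright copper mug, 58 mm round, grip from above; base 30, rim 120 mm over bench. It only turns on its axis (2.5 rad each way, 0.1 N m, stays put), on a fixed grey disc (110 mm radius, 18 thick). Loop handle 10 mm thick, to 68 mm from axis, 50 to 115 mm over bench; starts 35 to 85 deg from the red post, either side. Origin: on axis 95 mm over bench, height to grip; x along handle, outward; z up.
- red_post_top (a point): Ball top (18 mm across) of the fixed red post, 64 mm above the bench, 82 to 97 mm from the copper mug's axis on the same grey disc; dark foot 22 mm across. A like green post stands on the same disc on the other side of the handle and is not the target; the two posts may change places. The posts stay below fingers that hold the mug near its rim.
- steel_mug_handle (a point): Outer end of the handle of the steel mug, 63 mm from that mug's axis, 95 mm above the bench. This mug has the same shape and size as the copper one, on its own grey disc with a blue post, and turns if pushed; leave it as it is. The two discs may change places.
Not all that is in view belongs to the job. Leave any yellow look-alike of the part that bears copper_mug alone.

How it is judged (in metres and radians):
At the end, for the whole second after the job is handed in: The copper mug is at rest with its handle pointing at the red post: the post lies on the handle's side, within 18 mm sideways of the handle's line (about 11 degrees) (x of red_post_top in the frame of copper_mug above 0.05 m and y of red_post_top in the frame of copper_mug between -0.018 and 0.018 m and angular speed of copper_mug below 0.1 rad/s); the robot touches nothing.
It fails at once if the steel mug is turned (its handle end moves more than 12 mm) (distance of steel_mug_handle from where it was at the start of the episode above 0.012 m).
It also fails if it takes over 32 s, if anything falls off the work surface, if the arm or the gripper's body presses on something with over 40 N, if the wrist force passes 120 N, or if a joint passes its speed limit or range.

ROBOT

A 6-joint arm with a two-finger parallel gripper is mounted at the origin on the work surface. World frame = base frame: x ahead of the robot, y to its left, z up, the work surface at z = 0. Lengths are in mm, angles in rad, forces in N, time in s.
With the tool pointing down it reaches from about 200 to 875 mm from the base axis. Payload 3.4 kg.
Tool frame: the origin (TCP) lies between the finger pads; the fingertips stand 19 mm ahead of it and the grasp point (between the pads) is the TCP (finger_overhang is the distance from the TCP to the fingertips, in mm); y points along the fingers, z is the direction in which the jaws open and shut, and the axes are right-handed (so a half turn about y gives the same grasp; the last joint's range is limited). The gripper opens to 94 mm and grips with 3 to 60 N. Pads are 16 mm wide; open, the fingers measure 119 mm over their backs; the gripper's body (75 mm by 177 mm) begins 78 mm behind the grasp point.
Start: joints at [-1.407, 0.276, 1.505, -0, 1.361, -0.121], TCP at [161.553, -551.873, 224.493] pointing down, gripper open.
Joint ranges: [-2.89, 2.89], [-0.75, 2.08], [0.22, 2.7], [-1.18, 4.32], [0.11, 2.71], [-2.7, 2.7]. Speed limits (rad/s): [2.57, 2.57, 3.14, 3.14, 3.14, 3.14].

INTERFACE

Orientations are given as a unit quaternion [w, x, y, z].
In Python, from cell import * gives the robot as it stands.
- The arm moves only by the tool arm_command, never from a script. Its argument "motion" is one flat list of numbers, 5 for each row, row after row: the shift along the tool's x, y, z in units of 50 mm (1.0 is 50 mm), then the turn about the tool's y in units of 8 degrees (1.0 is 8 degrees), then the opening, from 0 (shut) to 1 (fully open). A call has 1 to 12 rows; each row shifts and turns the commanded pose from where the row before left it, along the tool's axes as they then stand; what a row does not reach is not made up. A row lasts 1/10 s, in which the tool goes at most 50 mm and 8.59 degrees, less where a joint would pass 70% of its speed; a pose out of reach is approached as far as the arm can. A call is refused whole if a number of a shift passes 1 or a number of a turn 1, either way. A call with a gripper value outside its range is refused whole. The fingers move at their own pace and stop on an object; "newtons" is the grip in N (left out, the last holds). Time passes only in rows, so rows that do not move let the fingers close. It gives the time, the measured TCP pose, the force and the opening at its end, in the units of the state.
- get_obs(): the state, without advancing time (a new reading comes with each control period).
- read_camera(name): name is "side" or "top" or "wrist"; returns a dict with "frame" (400x640x3 uint8, red, green, blue), "depth" (400x640 float32, mm along the optical axis (not along the pixel's ray), 0 where there is no reading), "intrinsics" (3x3 intrinsics, pixels), "xyz" and "attitude" of the camera in the world. Camera axes: x right, y down, z forward; pixel columns grow to the right and rows downward; lengths in mm; the calibration is good to about 2 mm. A picture is of the moment at which its call begins.
- sign_off(): hands the job in, once; it reports no verdict.
The state is a dict: "time_s": time; "qpos": joint angles; "qvel": joint speeds; "effort": joint torques, N m; "position": TCP position; "orientation": TCP orientation; "ft_force": force on the tool from outside, world axes, zero at the start; "ft_torque": the same for the moment, N m; "width": opening from 0.0 (shut) to 1.0 (fully open).
Only numpy, scipy, OpenCV 4.12 (cv2) and the standard library are available. Lean on these libraries where they do the work, as an engineer would, in place of code of your own. Each camera call takes 0.05 s, during which the arm holds its last target.

## Working session

There is one attempt and no reset: what is moved stays moved. The work goes in short steps, Python scripts to look and compute and a tool call to move; the robot and the scene stay as the last step left them, time stands still between calls to the robot, and variables do not carry over. Pictures are saved under pics/ and viewed, and the job is handed in when it is done.

Besides the shell and the picture viewer there is one more tool, called after "Call:" as name(argument=value, ...), one argument or row to a line, values as JSON. arm_command: Moves the arm, as the interface text tells. Its arguments: {"type":"object","properties":{"motion":{"type":"array"},"newtons":{"type":"number"}},"required":["motion"]}

```bash
mkdir -p pics; ls; python3 - <<'E'
from cell import *
import numpy as np,cv2
o=get_obs();print({k:np.round(v,3).tolist() for k,v in o.items()})
for n in ["top","side"]:
    c=read_camera(n);cv2.imwrite(f"pics/{n}0.png",c["frame"][:,:,::-1]);np.savez(f"{n}0.npz",**c)
    print(n,c["intrinsics"],c["xyz"],c["attitude"])
E
```

```text
pics
{'time_s': 0.0, 'qpos': [-1.407, 0.277, 1.506, -0.0, 1.361, -0.121], 'qvel': [-0.0, -0.0, 0.001, -0.0, -0.001, -0.001], 'effort': [-0.001, -40.458, -23.723, 0.07, 0.034, -0.0], 'position': [161.45, -551.303, 223.642], 'orientation': [0.1, -0.1, 0.701, -0.699], 'ft_force': [0.348, 0.373, 0.028], 'ft_torque': [-0.003, -0.028, 0.02], 'width': 1.002}
top [[414.06873691   0.         323.82352534]
 [  0.         414.06873691 195.36457095]
 [  0.           0.           1.        ]] [443.02929563 -15.728685   923.07808785] [ 0.0123603  -0.70615042  0.70703434 -0.03607275]
side [[364.69112394   0.         312.74745766]
 [  0.         364.69112394 200.7228839 ]
 [  0.           0.           1.        ]] [436.7793763  568.71573505 517.6337985 ] [ 0.02690869 -0.03558041  0.88884254 -0.45603607]
```

View pics/top0.png

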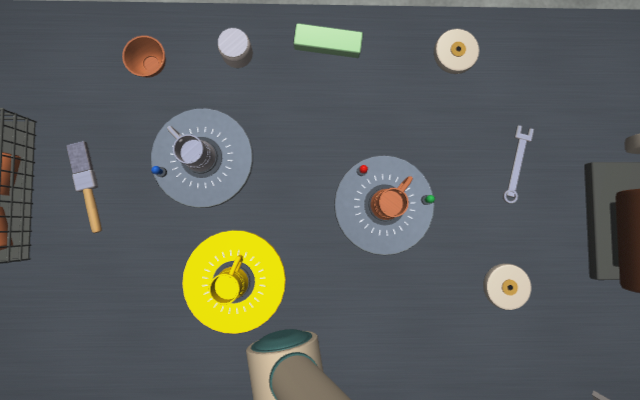

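View pics/side0.png

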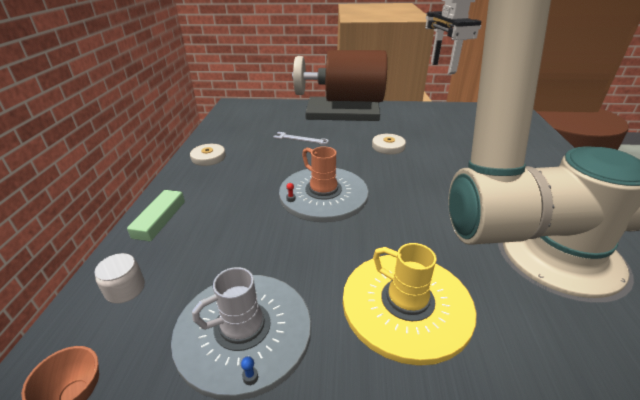

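The top view shows the copper mug at about (390,203) with its handle toward (409,181). The red post is at (363,169) and the green post at (430,199). Look-alikes are the steel mug at (193,152) with its blue post, the yellow mug at (230,285), the orange bowl at (144,56) and orange things in the basket at (5,180). I choose the copper mug at (390,203), on the disc with the red and green posts.

```bash
cat > h.py <<'E'
import numpy as np,cv2
from scipy.spatial.transform import Rotation as R
def rot(q): return R.from_quat([q[1],q[2],q[3],q[0]]).as_matrix()
def cloud(c):
    K=c["intrinsics"];d=c["depth"].astype(float);v,u=np.mgrid[:400,:640]
    P=np.stack([(u-K[0,2])/K[0,0]*d,(v-K[1,2])/K[1,1]*d,d],-1)
    return P@rot(c["attitude"]).T+c["xyz"]
def measure(c,yl=(-250,20)):
    P=cloud(c);hsv=cv2.cvtColor(c["frame"],cv2.COLOR_RGB2HSV).astype(int);h,s,v=hsv[...,0],hsv[...,1],hsv[...,2]
    ok=(c["depth"]>0)&(P[...,0]>330)&(P[...,0]<560)&(P[...,1]>yl[0])&(P[...,1]<yl[1])&(P[...,2]>22)
    red=ok&((h<4)|(h>176))&(s>190)&(P[...,2]<75)
    cop=ok&(h>=4)&(h<20)&(s>100)
    return P,red,cop
E
python3 - <<'E'
from h import *
for n in ["top","side"]:
    c=np.load(n+"0.npz");P,red,cop=measure(c)
    print(n,"down px",P[203,390] if n=="top" else "")
    if n=="top":
        for y,x in [(169,363),(203,390),(181,409),(152,193),(285,230),(240,400)]: print((x,y),P[y,x].round(0),cv2.cvtColor(c["frame"],cv2.COLOR_RGB2HSV)[y,x])
    for nm,m in (("red",red),("cop",cop)):
        Q=P[m];print(nm,len(Q),Q.mean(0).round(1) if len(Q) else '',Q.min(0).round() if len(Q) else '',Q.max(0).round() if len(Q) else '')
    # rim
    Q=P[cop&(P[...,2]>112)];print("rim",len(Q),Q.min(0).round(1),Q.max(0).round(1)); 
    # handle: far from rim circle
    (cx,cy),r=cv2.minEnclosingCircle(Q[:,:2].astype(np.float32));print("circ",cx,cy,r)
c=np.load("top0.npz")
cv2.imwrite("pics/crop.png",cv2.resize(c["frame"][140:265,320:450,::-1],None,fx=5,fy=4.8,interpolation=cv2.INTER_CUBIC)[:600])
# grey disc fit
P=cloud(c);f=c["frame"]
m=((P[...,2]>12)&(P[...,2]<24)).astype(np.uint8)
n,l,st,ce=cv2.connectedComponentsWithStats(m)
for i in range(1,n):
    if st[i,4]>800:
        (x,y),r=cv2.minEnclosingCircle(P[l==i][:,:2].astype(np.float32));print(ce[i].round(),x,y,r)
E
```

```text
top down px [ 485.01792477 -179.20484182   83.19876131]
(363, 169) [ 557. -127.   67.] [  1 214 214]
(390, 203) [ 485. -179.   83.] [  9 144 205]
(409, 181) [ 527. -211.  116.] [ 11 152 196]
(193, 152) [589. 222.  80.] [114  35 199]
(230, 285) [322. 143.  83.] [ 29 244 236]
(400, 240) [ 407. -212.   21.] [107  43 155]
red 27 [ 556.5 -127.1   63.1] [ 552. -134.   60.] [ 560. -121.   68.]
cop 1040 [ 488.4 -179.1   88.6] [ 453. -217.   40.] [ 536. -146.  125.]
rim 241 [ 457.7 -213.7  112. ] [ 531.1 -149.3  125.5]
circ 495.4666748046875 -187.51156616210938 42.95921325683594
side down px 
red 27 [ 556.3 -120.8   50.5] [ 552. -124.   33.] [ 559. -116.   61.]
cop 1148 [ 487.3 -166.2   82.7] [ 453. -214.   29.] [ 537. -143.  122.]
rim 192 [ 457.  -206.9  112. ] [ 527.6 -146.5  121.5]
circ 495.8759460449219 -181.38851928710938 40.686580657958984
[204. 159.] 588.7378540039062 221.50303649902344 109.97858428955078
[ 84. 180.] 523.5604858398438 469.90106201171875 100.34169006347656
[382. 206.] 485.01837158203125 -178.07748413085938 109.84039306640625
[234. 281.] 320.25640869140625 148.56861877441406 109.86902618408203
```

View pics/crop.png

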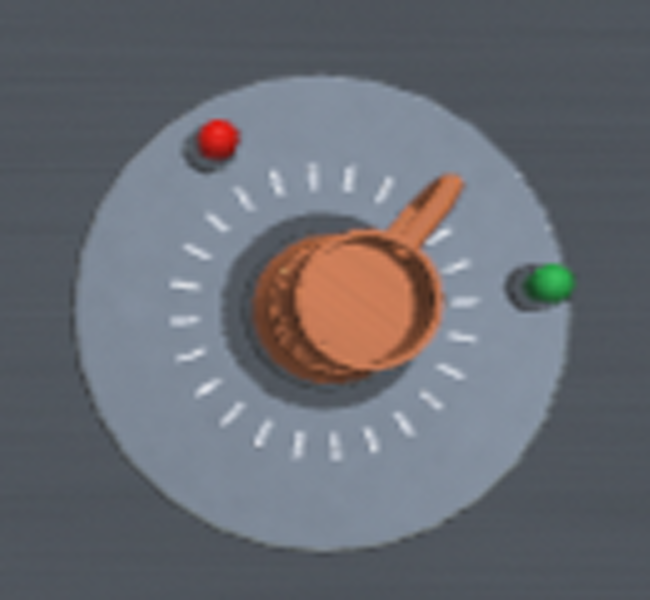

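```bash
python3 - <<'E'
from h import *
from cell import *
o=get_obs();M=rot(o["orientation"]);print("tool axes cols\n",M.round(3))
z=M[:,2];yaw=np.degrees(np.arctan2(z[1],z[0]));print("jaw yaw",yaw,"time",o["time_s"])
d=np.array([485,-178.5,224])-o["position"];print("shift tool/50",(M.T@d/50).round(3))
E
```

```text
tool axes cols
 [[-0.96  -0.     0.281]
 [-0.281  0.002 -0.96 ]
 [-0.    -1.    -0.002]]
jaw yaw -73.67884420338177 time 0.1
shift tool/50 [-8.305e+00  4.000e-03 -5.339e+00]
```

Red is +74° anticlockwise from the handle, seen from above. I'll grip with the jaws perpendicular to the handle at yaw -127.6°. First I travel high over the mug.

Call:
arm_command(
  motion=[-0.755, 0, -0.485, 0, 1, -0.755, 0, -0.485, 0, 1, -0.755, 0, -0.485, 0, 1, -0.755, 0, -0.485, 0, 1, -0.755, 0, -0.485, 0, 1, -0.755, 0, -0.485, 0, 1, -0.755, 0, -0.485, 0, 1, -0.755, 0, -0.485, 0, 1, -0.755, 0, -0.485, 0, 1, -0.755, 0, -0.485, 0, 1, -0.755, 0, -0.485, 0, 1, 0, 0, 0, 0, 1],
  newtons=25,
)

```text
time_s: 1.3
position: [487.8, -175.1, 224.0]
orientation: [0.103, -0.102, 0.7, -0.699]
ft_force: [0.3, -0.5, -0.3]
width: 1.002
```

Call:
arm_command(
  motion=[0, 0, 0, 0.9, 1, 0, 0, 0, 0.9, 1, 0, 0, 0, 0.9, 1, 0, 0, 0, 0.9, 1, 0, 0, 0, 0.9, 1, 0, 0, 0, 0.9, 1, 0, 0, 0, 0.9, 1, 0, 0, 0, 0.44, 1, 0, 0, 0, 0, 1, 0, 0, 0, 0, 1],
)

```text
time_s: 2.3
position: [484.5, -179.7, 224.2]
orientation: [0.228, -0.227, -0.669, 0.67]
ft_force: [0.7, 0.2, 0.4]
width: 0.994
```

```bash
python3 - <<'E'
from h import *
from cell import *
o=get_obs();M=rot(o["orientation"]);z=M[:,2];print("jaw yaw",np.degrees(np.arctan2(z[1],z[0])),o["time_s"],o["position"],o["qpos"],M.round(3))
for zz in (224,95):
  d=np.array([485,-178.5,zz])-o["position"];print("shift tool/50",(M.T@d/50).round(3))
c=read_camera("wrist");cv2.imwrite("pics/wrist1.png",c["frame"][:,:,::-1])
c=read_camera("side");cv2.imwrite("pics/side1.png",c["frame"][:,:,::-1])
E
```

```text
jaw yaw -127.56301179770864 2.3 [ 484.54325221 -179.65732816  224.22617485] [-4.89466071e-01  1.88657350e-01  1.62467587e+00 -4.22687342e-04
  1.32892290e+00  1.73703002e+00] [[-0.793 -0.001 -0.61 ]
 [ 0.61  -0.    -0.793]
 [ 0.001 -1.     0.001]]
shift tool/50 [ 0.007  0.005 -0.024]
shift tool/50 [ 0.005  2.585 -0.025]
```

View pics/wrist1.png

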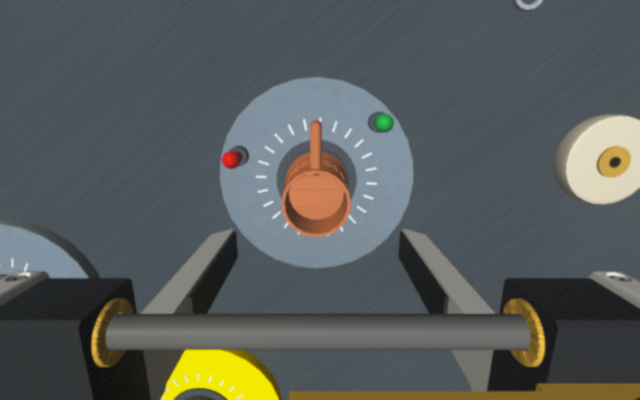

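The wrist view shows the mug centred between the fingers at (317,195). The handle points straight up at (316,125), perpendicular to the jaws, and the red post is on its left at (232,159). I descend and grip.

Call:
arm_command(
  motion=[0, 0.5, -0.02, 0, 1, 0, 0.5, 0, 0, 1, 0, 0.5, 0, 0, 1, 0, 0.5, 0, 0, 1, 0, 0.4, 0, 0, 1, 0, 0.18, 0, 0, 1, 0, 0, 0, 0, 1, 0, 0, 0, 0, 1],
)

```text
time_s: 3.2
position: [486.3, -178.7, 96.1]
orientation: [0.227, -0.228, -0.669, 0.67]
ft_force: [-0.0, 0.4, 0.0]
width: 1.001
```

Call:
arm_command(
  motion=[0, 0, 0, 0, 0.55, 0, 0, 0, 0, 0.5, 0, 0, 0, 0, 0.5, 0, 0, 0, 0, 0.5, 0, 0, 0, 0, 0.4, 0, 0, 0, 0, 0.4, 0, 0, 0, 0, 0.4, 0, 0, 0, 0, 0.4],
  newtons=25,
)

```text
time_s: 4.0
position: [485.8, -178.5, 95.7]
orientation: [0.228, -0.228, -0.669, 0.669]
ft_force: [-0.5, -0.1, 3.4]
width: 0.621
```

Gripped at 58 mm. Now I turn anticlockwise, which is negative about the tool's downward y.

Call:
arm_command(
  motion=[0, 0, 0, -0.3, 0.4, 0, 0, 0, -0.6, 0.4, 0, 0, 0, -0.6, 0.4, 0, 0, 0, -0.6, 0.4, 0, 0, 0, -0.6, 0.4, 0, 0, 0, -0.6, 0.4, 0, 0, 0, -0.6, 0.4, 0, 0, 0, -0.6, 0.4, 0, 0, 0, -0.6, 0.4, 0, 0, 0, -0.6, 0.4, 0, 0, 0, -0.6, 0.4, 0, 0, 0, -0.6, 0.4],
)

```text
time_s: 5.2
position: [485.9, -178.1, 95.7]
orientation: [0.109, -0.109, 0.699, -0.698]
ft_force: [-1.2, 0.8, 3.7]
width: 0.625
```

Call:
arm_command(
  motion=[0, 0, 0, -0.6, 0.4, 0, 0, 0, -0.6, 0.4, 0, 0, 0, -0.6, 0.4, 0, 0, 0, -0.5, 0.4, 0, 0, 0, -0.05, 0.4, 0, 0, 0, 0, 0.4, 0, 0, 0, 0, 0.4],
)

```text
time_s: 5.9
position: [485.8, -178.0, 95.7]
orientation: [0.221, -0.22, 0.672, -0.672]
ft_force: [-1.7, 2.4, 5.5]
width: 0.623
```

```bash
python3 - <<'E'
from h import *
from cell import *
o=get_obs();M=rot(o["orientation"]);z=M[:,2];print("jaw yaw",np.degrees(np.arctan2(z[1],z[0])),o["time_s"],o["position"],o["ft_force"],o["ft_torque"])
for n in ("wrist","side"):
  c=read_camera(n);cv2.imwrite(f"pics/{n}2.png",c["frame"][:,:,::-1])
E
```

```text
jaw yaw -53.65814689148835 5.9 [ 485.80518254 -177.95600321   95.69664868] [-1.65068223  2.39198842  5.52394637] [0.38967692 0.08064684 0.08440892]
```

View pics/wrist2.png

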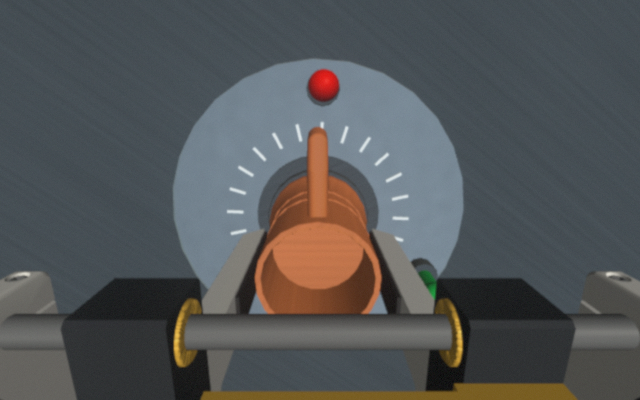

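The handle at (318,130) now points at the red post at (323,85), a few mm off sideways at most. I open the fingers, then retreat straight up and check.

Call:
arm_command(
  motion=[0, 0, 0, 0, 0.7, 0, 0, 0, 0, 1, 0, 0, 0, 0, 1, 0, 0, 0, 0, 1, 0, 0, 0, 0, 1, 0, 0, 0, 0, 1],
)

```text
time_s: 6.6
position: [485.7, -178.5, 95.4]
orientation: [-0.221, 0.221, -0.672, 0.672]
ft_force: [-0.3, -0.5, -0.3]
width: 1.0
```

Call:
arm_command(
  motion=[0, -0.2, 0, 0, 1, 0, -0.4, 0, 0, 1, 0, -0.5, 0, 0, 1, 0, -0.5, 0, 0, 1, 0, -0.5, 0, 0, 1, 0, -0.5, 0, 0, 1, 0, -0.2, 0, 0, 1, 0, 0, 0, 0, 1],
)

```text
time_s: 7.4
position: [486.6, -178.8, 237.2]
orientation: [-0.222, 0.22, -0.671, 0.673]
ft_force: [-0.5, 0.2, -0.6]
width: 1.002
```

Call:
arm_command(
  motion=[0.7, 0, 0, 0, 1, 0.7, 0, 0, 0, 1, 0.7, 0, 0, 0, 1, 0.7, 0, 0, 0, 1, 0, 0, 0, 0, 1, 0, 0, 0, 0, 1],
)

```text
time_s: 8.0
position: [372.4, -261.3, 234.5]
orientation: [0.22, -0.22, 0.673, -0.671]
ft_force: [0.9, 1.2, 0.3]
width: 0.997
```

```bash
python3 - <<'E'
from h import *
from cell import *
o=get_obs();print(o["time_s"],o["position"],o["width"],o["ft_force"])
c=read_camera("top");cv2.imwrite("pics/top3.png",c["frame"][:,:,::-1]);np.savez("top3.npz",**c)
s=read_camera("side");cv2.imwrite("pics/side3.png",s["frame"][:,:,::-1])
for k in (c,s):
    P,red,cop=measure(k)
    r=np.median(P[red],0);Q=P[cop];d=Q[:,:2]-[485,-178.5];rr=np.hypot(*d.T);f=(rr>45)&(Q[:,2]>45)
    a=np.degrees(np.arctan2(d[f,1],d[f,0]));ra=np.degrees(np.arctan2(r[1]+178.5,r[0]-485));print(f.sum(),"handle",np.median(a),"red",ra,r)
E
```

```text
8.0 [ 372.42364499 -261.25079992  234.48680449] 0.9974346738294133 [0.92254394 1.15957398 0.34149799]
77 handle 37.8055346862672 red 35.625567544136395 [ 557.18948298 -126.76866579   63.83583352]
106 handle 40.437812108014704 red 38.79441612991897 [ 556.17085563 -121.28858195   51.23285917]
```

View pics/side3.png

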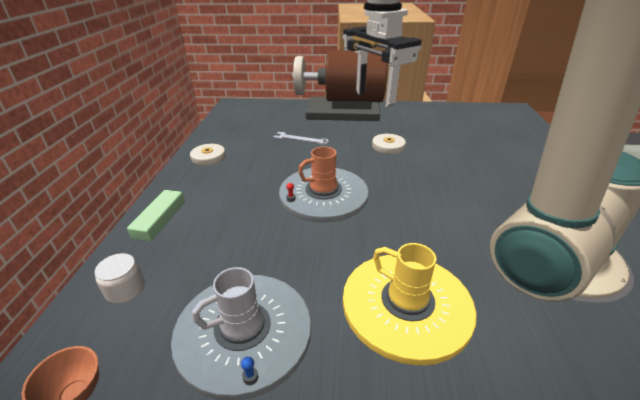

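View pics/top3.png

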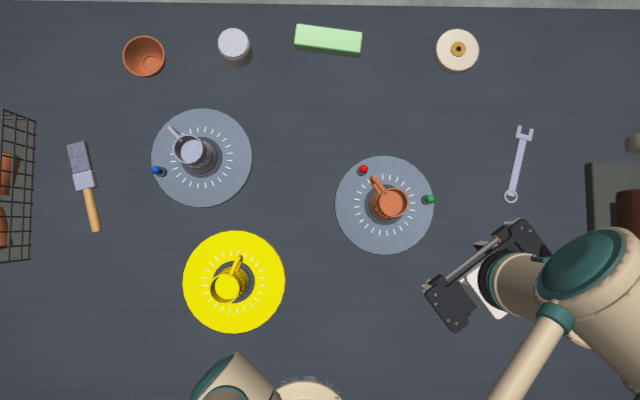

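The handle, at (377,184) in the top view, points at the red post at (363,169). The error is about 2°. The steel mug looks unchanged at (193,152), and the arm is clear.

```bash
python3 -c "
from cell import *
print(sign_off())"
```

```text
the job is handed in; nothing more can be done
None
```

I gripped the copper mug from above near its rim and turned it about 74° anticlockwise, so its handle points at the red post. I then let go, backed the arm away and handed the job in at about 8 s of the 32 s allowed.

The last pictures put the handle about 2° from the red post, or about 3 mm sideways against the 18 mm allowed. The top camera gave 37.8° for the handle and 35.6° for the post. The side camera gave 40.4° and 38.8°. The two cameras differ by about 3° in absolute angle but agree on the error.

By eye, the steel and yellow mugs look unmoved in the final pictures; I did not measure the steel mug's handle. The gripper is open and clear of everything, with only about 1 N of noise on the force reading. No check failed.

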